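Close the mirror-lid tester case without a clap

ROBOT

A 7-joint arm with a two-finger parallel gripper is mounted at the origin on the work surface. World frame = base frame: x ahead of the robot, y to its left, z up, the work surface at z = 0. Lengths are in m, angles in degrees, forces in N, time in s.
With the tool pointing down it reaches from about 0.425 to 0.8 m from the base axis. Payload 8.3 kg.
Tool frame: the origin (TCP) lies at the very end of the fingers, on their centre line; the grasp point (between the pads) lies 19 mm behind it; y points along the fingers, x is the direction in which the jaws open and shut, and the axes are right-handed (so a half turn about y gives the same grasp; the last joint's range is limited). The gripper opens to 85 mm and grips with 20 to 120 N. Pads are 22 mm wide; open, the fingers measure 114 mm over their backs; the gripper's body (76 mm by 85 mm) begins 54 mm behind the grasp point. The pads swing forward as they close: fully open they stand 13 mm farther back than shut.
Start: joints at [-70.239, 21.967, 0.94, 78.501, -0.361, 79.538, -2.664], TCP at [0.248, 0.574, 0.231] pointing down, gripper open.
Joint ranges: [-169.22, 169.22], [-14.56, 117.87], [-87.37, 89.26], [10.42, 133.3], [-82.24, 262.24], [0.94, 117.77], [-172.7, 172.7]. Speed limits (degrees/s): [136.94, 136.94, 172.46, 172.46, 180, 180, 180].

INTERFACE

Orientations are given as [roll, pitch, yaw] about the fixed x, y, z axes, in that order (R = Rz(yaw) Ry(pitch) Rx(roll)).
In Python, from bench import sensors, viewer, r gives the robot as it stands.
- The arm moves only by the tool send_rows, never from a script. Its argument "targets" is text: rows parted by semicolons, each of 5 numbers parted by spaces: the closure, from 0 (fully open) to 1 (shut), then the shift along the tool's x, y, z in m, then the turn about the tool's y in degrees. In form: grip tx ty tz twist; .... A call has 1 to 12 rows; each row shifts and turns the commanded pose from where the row before left it, along the tool's axes as they then stand; what a row does not reach is not made up. A row lasts 1/12 s, in which the tool goes at most 41.7 mm and 7.16 degrees, less where a joint would pass 70% of its speed; a pose out of reach is approached as far as the arm can. A call with a gripper value outside its range is refused whole. The fingers move at their own pace and stop on an object; "squeeze" is the grip in N (left out, the last holds). Time passes only in rows, so rows that do not move let the fingers close. It gives the time, the measured TCP pose, the force and the opening at its end, in the units of the state.
- sensors.sense(): the state, without advancing time (a new reading comes with each control period).
- viewer.get_image(name): name is "scene" or "top"; returns the picture (400x640x3 uint8, red, green, blue); there is no depth.
- viewer.calibration(name): a dict with "vfov" (degrees; the focal length in pixels is half the picture's height over the tangent of half this angle, whatever the lens; pixels are square), "cx", "cy" (the principal point, pixels), "R" (3x3) and "t" (3): a world point X has camera coordinates R X + t. Camera axes: x right, y down, z forward; pixel columns grow to the right and rows downward; lengths in m; the calibration is good to about 2 mm. A picture is of the moment at which its call begins. calibration takes no time and is no camera call.
- r.job_done(): hands the job in, once; it reports no verdict.
The state is a dict: "time": time; "joint_pos": joint angles; "joint_velocities": joint speeds; "joint_efforts": joint torques, N m; "position": TCP position; "orientation": TCP orientation; "ft_force": force on the tool from outside, world axes, zero at the start; "wrist_torque": the same for the moment, N m; "opening": finger opening in m.
Only numpy, scipy, OpenCV 4.12 (cv2) and the standard library are available. Lean on these libraries where they do the work, as an engineer would, in place of code of your own. Each camera call takes 0.05 s, during which the arm holds its last target.

TASK

Close the tester case of nail polishes without gripping anything: with the fingers, tip its mirror lid forward off its stop, catch the lid on a finger as it falls, and lower it gently until it is fully shut, so that it never drops or claps onto the box. Leave the two polish bottles and the cream jar by the case standing where they are, and finish with the hand clear of everything.

Things in the scene. Friction and masses are not known exactly. Their poses are not given: they have to be found in the camera images.
- case: Fixed black box with aluminium edges, 150 mm (its x) by 240 mm (its y) by 80 mm high, open on top, holding three rows of small polish bottles that end about 10 mm below the rim. Origin: centre of its underside. Its front looks along its -x, which points along the counter to the robot's left (world +y) within 0.45 rad; the lid is hinged on its rear (+x) top edge.
- lid (a joint): Lid angle about the hinge, rad: 0 shut, flat on the rim; 1.57 upright; 1.85 leaning back on its stop, where it starts. It balances at about 1.48: above that it leans back, below it falls shut. Weak dampers (0.36 N m s/rad) slow it: let go at 1.4 it needs about 2 to 2.5 s to reach 0.8, then about 1 s more to clap shut at 0.8 to 1 rad/s.
- lid_lip (a point): Middle of the front edge of the lid's pull lip, on the underside, 174 mm from the hinge axis. The lip is a tongue 100 mm wide and 8 mm thick at the middle of the lid's free edge. When shut it stands 24 mm out past the front of the case, at case point (-99, 0, 80) mm, so a finger can stay under it to the end. About 1 N here tips the lid off its stop, 2 N carries it.
- lid_hinge (a point): Middle of the hinge axis (along the case's y), at case point (75, 0, 80) mm: the rear top edge of the box. The lid on it is a flat panel 240 mm wide, reaching 150 mm from the axis (174 mm with the lip), 14 mm thick, about 0.42 kg: an aluminium frame with the mirror on the underside, level with the hinge axis when shut, and a dark rose panel outside.
- polish_red: Loose bottle of red nail polish with a silver cap, 28 mm in diameter, 70 mm tall, 60 g, standing beside or before the case. Origin: centre of its underside. To be left alone.
- polish_plum: Loose bottle of plum nail polish with a black cap, 28 mm in diameter, 70 mm tall, 60 g, standing beside or before the case. Origin: centre of its underside. To be left alone.
- cream_jar: Loose white cream jar with a gold lid, 55 mm in diameter, 44 mm tall, 110 g, standing beside or before the case. Origin: centre of its underside. To be left alone.

How it is judged (in metres and radians):
On the way, in this order (a step that is already met when the one before it is completed fails the run):
1. the lid is tipped forward past its balance point (value of joint lid below 1.42 rad), for 0.05 s.
2. part-way down the caught lid rides on a finger, slowed well below its own fall (value of joint lid between 0.12 and 0.85 rad and velocity of joint lid between -0.45 and 0.45 rad/s and contact force between the fingers and lid above 0.3 N), for 0.2 s.
3. the lid is fully shut (value of joint lid below 0.02 rad), for 0.2 s.
At the end, for the whole second after the job is handed in: The lid is shut (within 0.02 rad, 3 mm at the lip), and both bottles and the jar stand upright within 15 mm of where they were (value of joint lid below 0.02 rad and distance of each of polish_red, polish_plum, cream_jar from where it was at the start of the episode below 0.015 m and angle between each of polish_red, polish_plum, cream_jar's own z axis and vertical below 0.2 rad); the robot touches nothing.
It fails at once if the lid drops or claps shut: faster than 0.6 rad/s (about 100 mm/s at the lip) over its last 0.25 rad, a drop of under 0.04 rad (7 mm at the lip) at the very end being allowed (value of joint lid between 0.04 and 0.25 rad and velocity of joint lid below -0.6 rad/s).
It fails at once if the lid is gripped: its mirror side and its outer side are pressed at once by more than 1 N ((contact force between the fingers and lid_c4 above 1 N or contact force between the fingers and lid_c5 above 1 N) and (contact force between the fingers and lid_c6 above 1 N or contact force between the fingers and lid_c7 above 1 N)).
It fails at once if the lid is struck or forced with more than 25 N (contact force between any of the arm, the fingers and lid above 25 N).
It fails at once if a bottle or the jar is lifted, knocked over or pushed away by more than 15 mm (distance of any of polish_red, polish_plum, cream_jar from where it was at the start of the episode above 0.015 m or angle between any of polish_red, polish_plum, cream_jar's own z axis and vertical above 0.4 rad).
It also fails if it takes over 45 s, if anything falls off the work surface, if the arm or the gripper's body presses on something with over 40 N, if the wrist force passes 120 N, or if a joint passes its speed limit or range.

## Working session

There is one attempt and no reset: what is moved stays moved. The work goes in short steps, Python scripts to look and compute and a tool call to move; the robot and the scene stay as the last step left them, time stands still between calls to the robot, and variables do not carry over. Pictures are saved under pics/ and viewed, and the job is handed in when it is done.

Besides the shell and the picture viewer there is one more tool, called after ">>>" as name(argument=value, ...), one argument or row to a line, values as JSON. send_rows: Moves the arm, as the interface text tells. Its arguments: {"type":"object","properties":{"targets":{"type":"string"},"squeeze":{"type":"number"}},"required":["targets"]}

```bash
ls; mkdir -p pics; python3 - <<'E'
from bench import sensors, viewer, r
import cv2
for n in("scene","top"):
    im=viewer.get_image(n); cv2.imwrite(f"pics/{n}0.png",im[:,:,::-1]); print(viewer.calibration(n))
print(sensors.sense())
E
```

```text
pics
{'vfov': 53.685769957294205, 'cx': 320.0101565267648, 'cy': 201.01656070488727, 'R': array([[ 0.67494299,  0.7378671 , -0.00202558],
       [ 0.49401712, -0.45392383, -0.74155259],
       [-0.54808672,  0.49950505, -0.67089169]]), 't': array([-0.42012343, -0.23707617,  1.06474707])}
{'vfov': 43.37854839626407, 'cx': 317.89057194051753, 'cy': 210.14503242274563, 'R': array([[ 0.08453621, -0.99641611,  0.00292686],
       [-0.9741991 , -0.08326748, -0.20976806],
       [ 0.20925999,  0.01488166, -0.97774679]]), 't': array([-0.03037659,  0.60625306,  0.95595057])}
{'time': 0.1, 'joint_pos': array([-70.23975783,  22.0116507 ,   0.93666144,  78.55623869,
        -0.36108878,  79.53934306,  -2.66499553]), 'joint_velocities': array([-0.05491916, -0.13322321, -0.01490701, -0.08819003, -0.04773655,
       -0.0518728 ,  0.03516056]), 'joint_efforts': array([ 2.70432851e-03, -6.29133797e+01,  8.46873075e-01, -3.72746229e+01,
        1.66123506e-02,  1.06270038e-02,  6.08549840e-05]), 'position': array([0.24762251, 0.57334109, 0.23035791]), 'orientation': array([-90.00093249,   0.10444116,  66.64016122]), 'ft_force': array([0.50580512, 0.55486904, 0.1557105 ]), 'wrist_torque': array([-0.03075166, -0.02114946,  0.01730777]), 'opening': 0.08519314839710032}
```

View pics/scene0.png

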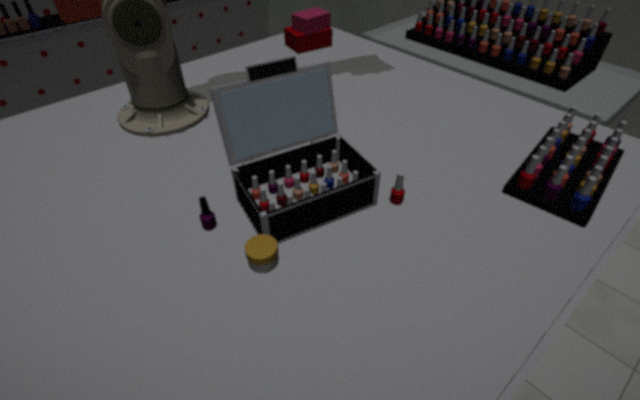

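View pics/top0.png

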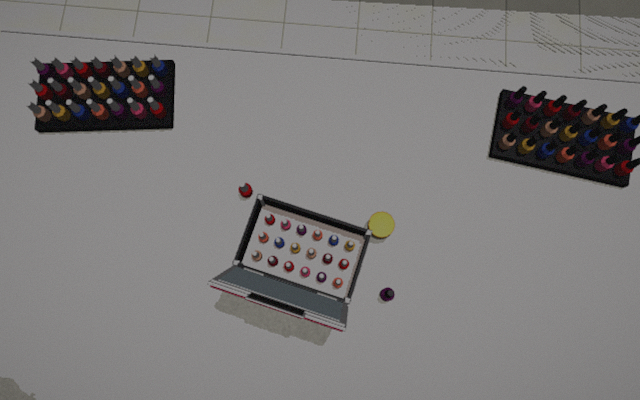

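```bash
python3 - <<'E'
import cv2
a=cv2.imread("pics/scene0.png")[50:280,180:430]; cv2.imwrite("pics/sc.png",cv2.convertScaleAbs(cv2.resize(a,None,fx=2.6,fy=2.6,interpolation=cv2.INTER_CUBIC),alpha=1.6))
a=cv2.imread("pics/top0.png")[170:350,190:420]; cv2.imwrite("pics/tc.png",cv2.convertScaleAbs(cv2.resize(a,None,fx=3,fy=3,interpolation=cv2.INTER_CUBIC),alpha=1.6))
E
```

```text
(no output)
```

View pics/sc.png

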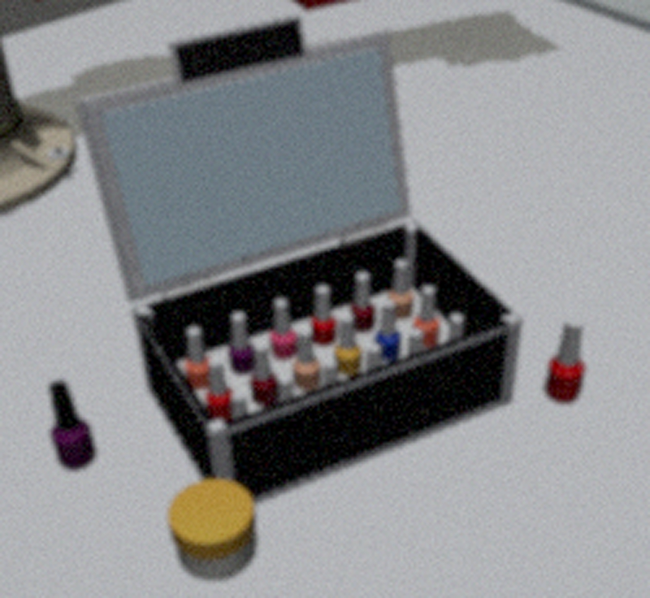

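View pics/tc.png

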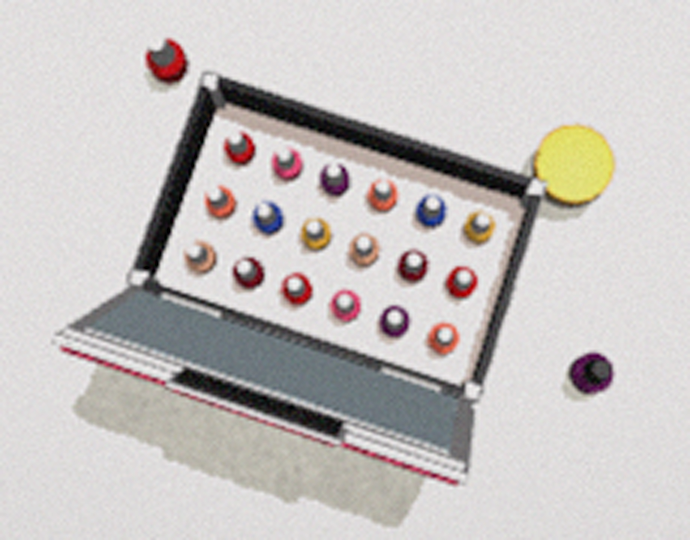

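```bash
cat > h.py <<'E'
import numpy as np
from bench import sensors, viewer, r
C={n:viewer.calibration(n) for n in("scene","top")}
def ray(n,p):
    c=C[n];f=200/np.tan(np.radians(c['vfov']/2))
    d=c['R'].T@np.array([(p[0]-c['cx'])/f,(p[1]-c['cy'])/f,1]); return -c['R'].T@c['t'],d/np.linalg.norm(d)
def onz(n,p,z):
    o,d=ray(n,p); return o+d*(z-o[2])/d[2]
def tri(p,q):
    o1,d1=ray("top",p);o2,d2=ray("scene",q)
    s=np.linalg.lstsq(np.c_[d1,-d2],o2-o1,rcond=None)[0]; a=o1+s[0]*d1;b=o2+s[1]*d2
    return (a+b)/2,np.linalg.norm(a-b)
def proj(n,X):
    c=C[n];f=200/np.tan(np.radians(c['vfov']/2));v=c['R']@np.array(X)+c['t'];return np.array([c['cx'],c['cy']])+f*v[:2]/v[2]
E
python3 - <<'E'
from h import *
np.set_printoptions(precision=4,suppress=True)
print([np.linalg.det(c['R']) for c in C.values()])
t=dict(FL=(260,197.3),FR=(368.3,232.7),HL=(236.7,262.3),HR=(347.3,300))
s=dict(FL=(376.9,173),FR=(263.8,215.4),HR=(235.8,170),HL=(337.7,137.7))
for k in t: print(k,tri(t[k],s[k]),onz("top",t[k],.08),onz("scene",s[k],.08))
P={k:onz("top",t[k],.08) for k in t}
for a,b in(("FL","FR"),("HL","HR"),("FL","HL"),("FR","HR")): print(a,b,np.linalg.norm(P[a]-P[b]),P[b]-P[a])
E
```

```text
[np.float64(0.9999999999999999), np.float64(0.9999999999999994)]
FL (array([0.6221, 0.1414, 0.0783]), np.float64(0.005800920618265404)) [0.6197 0.139  0.08  ] [0.6247 0.1425 0.08  ]
FR (array([ 0.5682, -0.0808,  0.0754]), np.float64(0.004382857575035177)) [ 0.5663 -0.0823  0.08  ] [ 0.5735 -0.0814  0.08  ]
HL (array([0.4873, 0.1718, 0.0787]), np.float64(0.003699332703548528)) [0.486  0.1701 0.08  ] [0.4894 0.1722 0.08  ]
HR (array([ 0.4335, -0.0479,  0.0774]), np.float64(0.005917883111348003)) [ 0.432  -0.0504  0.08  ] [ 0.4381 -0.047   0.08  ]
FL FR 0.22761192807717626 [-0.0534 -0.2213  0.    ]
HL HR 0.22701194664688729 [-0.054  -0.2205  0.    ]
FL HL 0.13725617468857335 [-0.1337  0.0311  0.    ]
FR HR 0.13809611759443224 [-0.1344  0.0319  0.    ]
```

>>> send_rows(
  targets="1 -0.011 -0.007 -0.036 0;1 -0.011 -0.007 -0.036 0;1 -0.011 -0.007 -0.036 0;1 -0.011 -0.007 -0.036 0;1 -0.011 -0.007 -0.036 0;1 -0.011 -0.007 -0.036 0;1 -0.011 -0.007 -0.036 0",
)

```text
time: 0.68
position: [0.4496, 0.4016, 0.2803]
orientation: [-90.0, 0.0, 66.6]
ft_force: [-0.0, 0.1, 0.5]
opening: 0.0005
```

```bash
python3 - <<'E'
from h import *
import cv2
s=sensors.sense();print(s['time'],s['position'],s['orientation'],s['opening'],s['joint_pos'])
for n in("scene","top"):
    print(n,proj(n,s['position']))
    im=viewer.get_image(n); cv2.imwrite(f"pics/{n}1.png",im[:,:,::-1])
E
```

```text
0.6833 [0.44960101 0.40157299 0.28027577] [-8.99816506e+01  3.87204841e-02  6.66472371e+01] 0.0005241559988774444 [-50.93387848  18.26262804   8.21150345  77.57142325  -2.57905954
  84.38945567  23.77070344]
scene [405.18319749   8.34142965]
top [ 66.01659936 259.0310131 ]
```

View pics/scene1.png

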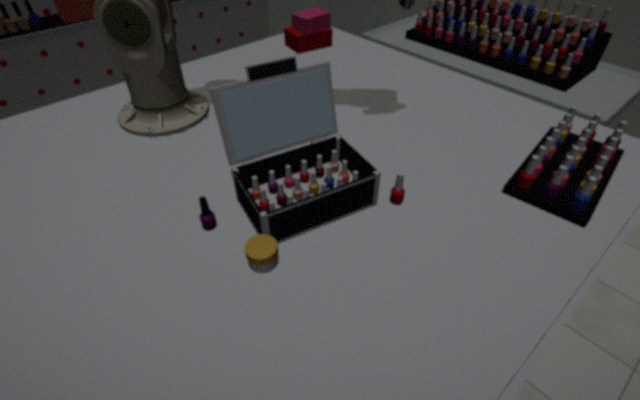

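View pics/top1.png

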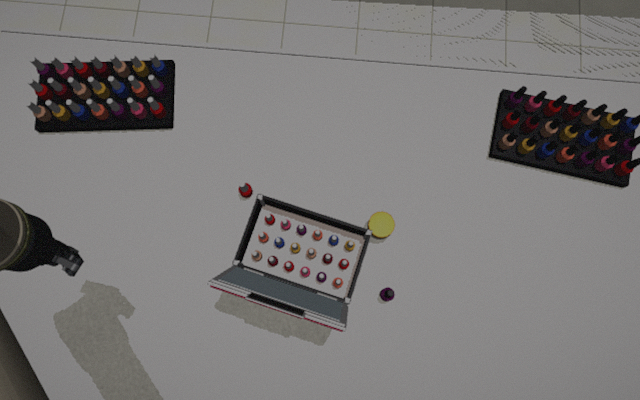

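```bash
cat >> h.py <<'E'
A=np.radians(-13.4);ef=np.array([np.cos(A),np.sin(A)]);es=np.array([-np.sin(A),np.cos(A)])
H=np.array([.4548,.0635])
def uv(p): d=np.array(p[:2])-H; return round(d@ef,4),round(d@es,4)
E
python3 - <<'E'
from h import *
for n,tp in(("red",(245.5,190)),("jar",(381,224)),("plum",(387,294.5))): print(n,uv(onz("top",tp,.05)))
print("lip",tri((190+258/3,170+405/3),(180+240/2.6,50+45/2.6)))
# predicted lid corners at 1.85: underside top edge
for th in(1.85,):
  for r,v in((.15,.12),(.15,-.12),(.174,.05),(.174,-.05)):
    P=np.r_[H+r*np.cos(th)*ef+v*es,.08+r*np.sin(th)]; print(r,v,proj("top",P),proj("scene",P))
s=sensors.sense();print(uv(s['position']))
E
```

```text
red (np.float64(0.1539), np.float64(0.151))
jar (np.float64(0.1734), np.float64(-0.1368))
plum (np.float64(0.0407), np.float64(-0.1892))
lip (array([0.4093947 , 0.07468537, 0.23528952]), np.float64(0.00461358002158833))
0.15 0.12 [208.24085638 278.08872174] [329.32559912  61.35877078]
0.15 -0.12 [346.49266328 324.65844148] [208.66844897  89.2677766 ]
0.174 0.05 [244.71436189 294.72645858] [294.91426827  55.45131831]
0.174 -0.05 [304.01370292 314.73562888] [243.87103973  66.54143301]
(np.float64(-0.0766), np.float64(0.3239))
```

>>> send_rows(
  targets="1 0 0 0 -5;1 0 0 0 -5;1 -0.03 0 0 0;1 -0.03 0 0 0;1 -0.03 0 0 0",
)

```text
time: 1.2
position: [0.4271, 0.3147, 0.2793]
orientation: [-90.0, 0.1, 76.7]
ft_force: [0.2, -0.4, 0.3]
opening: 0.0
```

>>> send_rows(
  targets="1 -0.03 0 0 0;1 -0.03 0.01 0 0;1 -0.03 0.02 0 0;1 -0.03 0.025 0 0;1 -0.015 0.02 0 0;1 0 0 0 0",
)

```text
time: 1.7
position: [0.394, 0.1795, 0.2013]
orientation: [-89.7, 0.3, 76.4]
ft_force: [-0.3, 0.1, -0.7]
opening: -0.0
```

```bash
python3 - <<'E'
from h import *
import cv2
s=sensors.sense();print(s['time'],s['position'],s['orientation'],uv(s['position']),s['ft_force'])
a=viewer.get_image("top")[170:350,190:420,::-1]; cv2.imwrite("pics/t2.png",cv2.convertScaleAbs(cv2.resize(a,None,fx=3,fy=3),alpha=1.6))
E
```

```text
1.7 [0.39403615 0.17954644 0.20128656] [-89.7224922    0.29631977  76.37944601] (np.float64(-0.086), np.float64(0.0988)) [-0.33178457  0.09274139 -0.67123447]
```

View pics/t2.png

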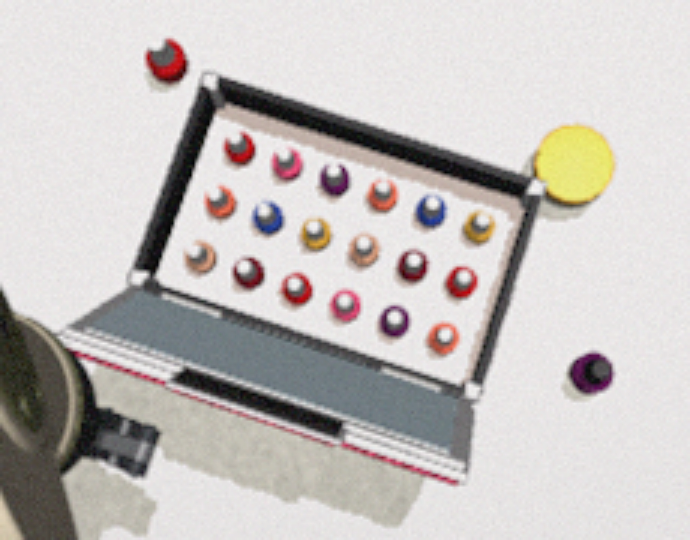

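>>> send_rows(
  targets="1 0 0 -0.006 0;1 0 0 -0.006 0;1 0 0 -0.004 0;1 0 0 -0.004 0;1 0 0 -0.004 0;1 0 0 -0.004 0",
)

```text
time: 2.25
position: [0.4242, 0.1782, 0.2054]
orientation: [-90.0, -0.0, 76.7]
ft_force: [-2.5, 0.7, 0.3]
opening: -0.0001
```

>>> send_rows(
  targets="1 0 0 -0.004 0;1 0 0 -0.004 0;1 0 0 -0.004 0;1 0 0 -0.004 0",
)

```text
time: 2.58
position: [0.4398, 0.1739, 0.2053]
orientation: [-90.0, 0.0, 76.6]
ft_force: [-1.8, -0.2, 1.2]
opening: -0.0002
```

```bash
python3 - <<'E'
from h import *
import cv2
s=sensors.sense();print(s['time'],s['position'],s['orientation'],uv(s['position']),s['ft_force'])
a=viewer.get_image("scene")[0:230,150:400,::-1]; cv2.imwrite("pics/s3.png",cv2.convertScaleAbs(cv2.resize(a,None,fx=2.6,fy=2.6),alpha=1.6))
E
```

```text
2.5833 [0.43981222 0.17391981 0.20527207] [-8.99963906e+01  7.40640025e-03  7.66363224e+01] (np.float64(-0.0402), np.float64(0.1039)) [-1.75034985 -0.18079168  1.2009028 ]
```

View pics/s3.png

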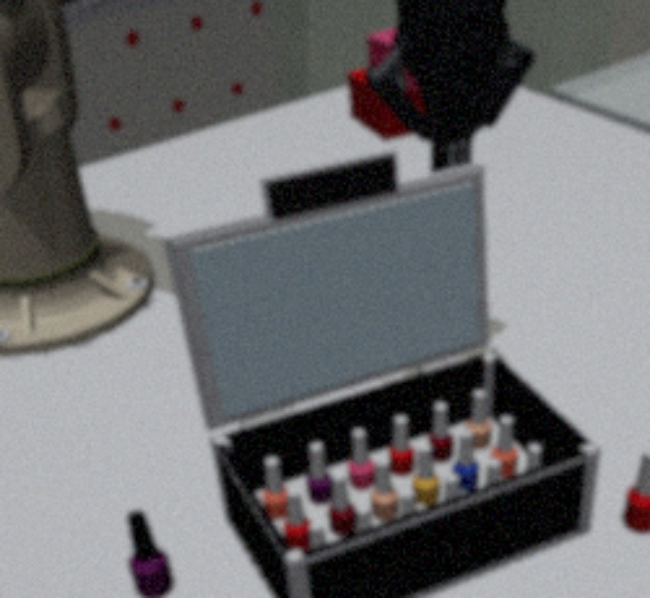

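>>> send_rows(
  targets="1 0 0 -0.005 0;1 0 0 -0.005 0;1 0 0 -0.005 0;1 0 0 -0.005 0;1 0 0 -0.005 0;1 0 0 -0.005 0;1 0 0 -0.005 0;1 0 0 -0.005 0;1 0 0 -0.005 0;1 0 0 -0.003 0",
)

```text
time: 3.47
position: [0.4868, 0.1626, 0.2051]
orientation: [-90.0, 0.0, 76.6]
ft_force: [-0.6, 0.0, -0.1]
opening: -0.0005
```

```bash
python3 - <<'E'
from h import *
s=sensors.sense();print(s['time'],s['position'],uv(s['position']),s['ft_force'])
E
```

```text
3.4667 [0.48684323 0.16262213 0.20514107] (np.float64(0.0082), np.float64(0.1038)) [-0.56275254  0.0246527  -0.13604163]
```

>>> send_rows(
  targets="1 0 -0.035 0 0;1 0 -0.025 -0.02 0;1 0 0 -0.035 0;1 -0.01 0 -0.035 0;1 -0.02 0 -0.03 0;1 -0.03 0 -0.01 0;1 -0.024 0.02 0 0;1 0 0.03 0 0;1 0 0.02 0 0",
)

```text
time: 4.22
position: [0.5933, 0.048, 0.1936]
orientation: [-90.0, 0.1, 76.4]
ft_force: [-0.7, 0.5, -0.5]
opening: -0.0002
```

```bash
python3 - <<'E'
from h import *
import cv2
s=sensors.sense();print(s['time'],s['position'],s['orientation'],uv(s['position']),s['ft_force'])
a=viewer.get_image("scene")[0:230,150:400,::-1]; cv2.imwrite("pics/s4.png",cv2.convertScaleAbs(cv2.resize(a,None,fx=2.6,fy=2.6),alpha=1.6))
E
```

```text
4.2167 [0.59325407 0.0479874  0.19364426] [-9.00137299e+01  6.79985179e-02  7.63800886e+01] (np.float64(0.1383), np.float64(0.017)) [-0.7017876   0.48163843 -0.51463372]
```

View pics/s4.png

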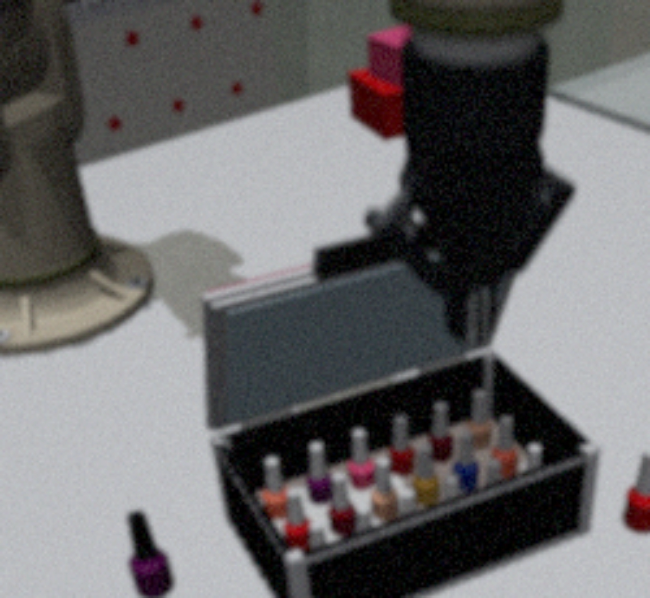

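>>> send_rows(
  targets="1 0 0.012 0.01 0;1 0 0 0 0;1 0 0 0 0;1 0 0 0 0",
)

```text
time: 4.6
position: [0.5844, 0.0537, 0.1847]
orientation: [-90.1, -0.0, 76.7]
ft_force: [0.6, 0.4, 0.2]
opening: 0.0001
```

>>> send_rows(
  targets="1 0 0 0 0;1 0 0 0 0;1 0 0 0 0",
)

```text
time: 4.85
position: [0.584, 0.0535, 0.184]
orientation: [-90.1, -0.0, 76.6]
ft_force: [0.2, 0.2, -0.5]
opening: -0.0001
```

>>> send_rows(
  targets="1 0 0 0 0;1 0 0 0 0;1 0 0 0 0;1 0 0 0 0",
)

```text
time: 5.18
position: [0.5835, 0.0535, 0.1833]
orientation: [-90.0, 0.0, 76.6]
ft_force: [0.5, 0.5, 0.5]
opening: -0.0001
```

```bash
python3 - <<'E'
from h import *
import cv2
s=sensors.sense();print(s['time'],s['position'],s['orientation'],uv(s['position']),s['ft_force'])
a=viewer.get_image("scene")[0:230,150:400,::-1]; cv2.imwrite("pics/s5.png",cv2.convertScaleAbs(cv2.resize(a,None,fx=2.6,fy=2.6),alpha=1.6))
E
```

```text
5.1833 [0.58349082 0.05349852 0.18329294] [-8.99984054e+01  1.82423050e-03  7.66375138e+01] (np.float64(0.1275), np.float64(0.0201)) [0.53629292 0.50536148 0.49416185]
```

View pics/s5.png

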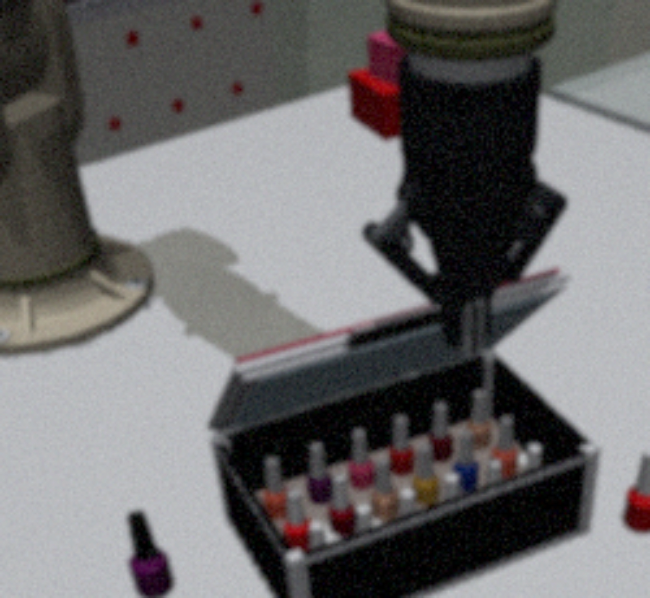

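>>> send_rows(
  targets="1 0 0 0 0;1 0 0 0 0",
)

```text
time: 5.4
position: [0.5836, 0.0535, 0.1832]
orientation: [-90.0, 0.0, 76.6]
ft_force: [1.2, 0.3, -0.6]
opening: -0.0002
```

>>> send_rows(
  targets="1 0 0 0 0;1 0 0 0 0",
)

```text
time: 5.57
position: [0.5835, 0.0535, 0.1833]
orientation: [-90.0, 0.0, 76.6]
ft_force: [1.2, 0.1, -0.5]
opening: -0.0003
```

>>> send_rows(
  targets="1 0 0.0025 -0.0024 0;1 0 0.0025 -0.0024 0;1 0 0.0025 -0.0024 0;1 0 0.0025 -0.0024 0;1 0 0.0025 -0.0024 0;1 0 0.0025 -0.0024 0",
)

```text
time: 6.07
position: [0.598, 0.0501, 0.1681]
orientation: [-90.0, -0.0, 76.6]
ft_force: [1.7, 0.0, 1.2]
opening: -0.0001
```

>>> send_rows(
  targets="1 0 0.0028 -0.0021 0;1 0 0.0028 -0.0021 0;1 0 0.0028 -0.0021 0;1 0 0.0028 -0.0021 0;1 0 0.0028 -0.0021 0;1 0 0.0028 -0.0021 0",
)

```text
time: 6.57
position: [0.6103, 0.0472, 0.1514]
orientation: [-90.0, -0.0, 76.6]
ft_force: [4.5, -0.2, 1.9]
opening: -0.0001
```

```bash
python3 - <<'E'
from h import *
import cv2
s=sensors.sense();print(s['time'],s['position'],s['orientation'],uv(s['position']),s['ft_force'])
a=viewer.get_image("scene")[0:230,150:400,::-1]; cv2.imwrite("pics/s6.png",cv2.convertScaleAbs(cv2.resize(a,None,fx=2.6,fy=2.6),alpha=1.6))
E
```

```text
6.5667 [0.61026391 0.04715106 0.15143333] [-9.00413630e+01 -6.11923568e-03  7.66338126e+01] (np.float64(0.155), np.float64(0.0201)) [ 4.49644484 -0.15779681  1.85999886]
```

View pics/s6.png

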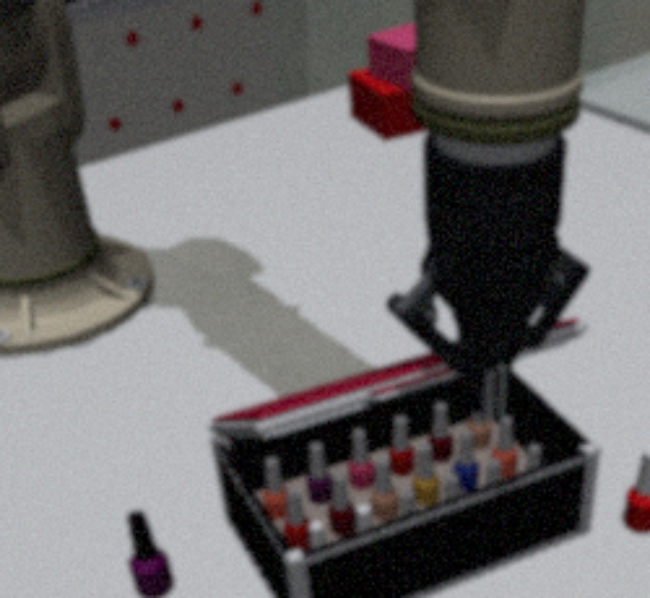

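>>> send_rows(
  targets="1 0 0.0026 -0.0020 0;1 0 0.0026 -0.0020 0;1 0 0.0028 -0.0018 0;1 0 0.0028 -0.0018 0",
)

```text
time: 6.95
position: [0.6171, 0.0455, 0.1402]
orientation: [-90.0, 0.0, 76.6]
ft_force: [3.3, -0.4, 1.1]
opening: 0.0
```

>>> send_rows(
  targets="1 0 0.0029 -0.0017 0;1 0 0.0029 -0.0017 0;1 0 0.0029 -0.0016 0",
)

```text
time: 7.2
position: [0.6218, 0.0444, 0.1313]
orientation: [-89.9, 0.0, 76.6]
ft_force: [2.9, -0.1, 0.2]
opening: -0.0003
```

>>> send_rows(
  targets="1 0 0.0030 -0.0015 0;1 0 0.0030 -0.0015 0;1 0 0.0030 -0.0014 0",
)

```text
time: 7.45
position: [0.6259, 0.0434, 0.1223]
orientation: [-89.9, 0.0, 76.6]
ft_force: [1.0, -1.4, 0.1]
opening: 0.0002
```

>>> send_rows(
  targets="1 0 0.0031 -0.0013 0;1 0 0.0031 -0.0013 0;1 0 0.0032 -0.0012 0",
)

```text
time: 7.7
position: [0.6297, 0.0424, 0.113]
orientation: [-89.9, 0.0, 76.6]
ft_force: [1.0, -0.4, -0.4]
opening: 0.0001
```

```bash
python3 - <<'E'
from h import *
import cv2
s=sensors.sense();print(s['time'],s['position'],s['orientation'],uv(s['position']),s['ft_force'])
a=viewer.get_image("scene")[80:280,150:400,::-1]; cv2.imwrite("pics/s7.png",cv2.convertScaleAbs(cv2.resize(a,None,fx=2.8,fy=2.8),alpha=1.8))
E
```

```text
7.7 [0.62970597 0.04243824 0.11295868] [-8.99463255e+01  1.92688112e-02  7.66396285e+01] (np.float64(0.175), np.float64(0.02)) [ 0.95985426 -0.44639156 -0.40090717]
```

View pics/s7.png

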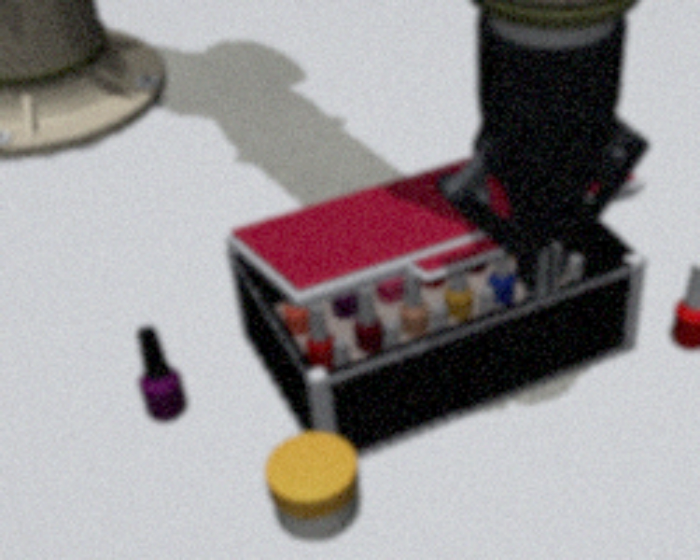

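>>> send_rows(
  targets="1 0 0 0.0008 0;1 0 0 0 0",
)

```text
time: 7.92
position: [0.6294, 0.0425, 0.1137]
orientation: [-90.0, 0.0, 76.6]
ft_force: [3.1, -0.9, -1.1]
opening: 0.0003
```

```bash
python3 - <<'E'
from h import *
for th in np.arange(.2,.46,.04):
  o=[]
  for r,h,v in((.174,0,-.05),(.174,.008,-.05),(.15,0,-.12),(.15,.014,-.12)):
    P=np.r_[H+(r*np.cos(th)-h*np.sin(th))*ef+v*es,.08+r*np.sin(th)+h*np.cos(th)]; q=(proj("scene",P)-[150,80])*2.8; o.append(q.round(0))
  print(round(th,2),o)
E
```

```text
0.2 [array([429., 322.]), array([427., 310.]), array([302., 344.]), array([297., 323.])]
0.24 [array([427., 311.]), array([425., 299.]), array([300., 335.]), array([295., 313.])]
0.28 [array([425., 301.]), array([423., 288.]), array([298., 325.]), array([292., 304.])]
0.32 [array([423., 290.]), array([421., 277.]), array([295., 316.]), array([290., 294.])]
0.36 [array([421., 279.]), array([418., 266.]), array([293., 306.]), array([287., 284.])]
0.4 [array([419., 267.]), array([416., 254.]), array([290., 297.]), array([284., 273.])]
0.44 [array([416., 256.]), array([413., 242.]), array([287., 287.]), array([281., 263.])]
```

>>> send_rows(
  targets="1 0 0.0030 -0.0011 0;1 0 0.0030 -0.0010 0;1 0 0.0030 -0.0009 0",
)

```text
time: 8.17
position: [0.6324, 0.0418, 0.1045]
orientation: [-90.0, -0.0, 76.6]
ft_force: [2.8, -1.0, -0.3]
opening: 0.0001
```

>>> send_rows(
  targets="1 0 0.0028 -0.0008 0;1 0 0.0028 -0.0007 0;1 0 0.0028 -0.0005 0",
)

```text
time: 8.42
position: [0.6346, 0.0414, 0.0961]
orientation: [-90.1, -0.0, 76.6]
ft_force: [5.0, -1.4, -0.5]
opening: -0.0001
```

>>> send_rows(
  targets="1 0 0.0026 -0.0007 0;1 0 0.0026 -0.0006 0;1 0 0.0026 -0.0005 0",
)

```text
time: 8.67
position: [0.6363, 0.041, 0.0883]
orientation: [-90.0, -0.0, 76.6]
ft_force: [4.7, -0.9, -0.5]
opening: -0.0002
```

>>> send_rows(
  targets="1 0 0.0026 -0.0005 0;1 0 0.0026 -0.0004 0;1 0 0.0026 -0.0003 0",
)

```text
time: 8.92
position: [0.6376, 0.0406, 0.0806]
orientation: [-90.1, -0.0, 76.6]
ft_force: [6.1, -1.0, 0.7]
opening: 0.0004
```

```bash
python3 - <<'E'
from h import *
import cv2
s=sensors.sense();print(s['time'],s['position'],uv(s['position']),s['ft_force'])
a=viewer.get_image("scene")[80:280,150:400,::-1]; cv2.imwrite("pics/s8.png",cv2.convertScaleAbs(cv2.resize(a,None,fx=2.8,fy=2.8),alpha=1.8))
for th in np.arange(.0,.28,.04):
  o=[]
  for r,h,v in((.174,0,-.05),(.174,.008,-.05),(.15,0,-.12),(.15,.014,-.12)):
    P=np.r_[H+(r*np.cos(th)-h*np.sin(th))*ef+v*es,.08+r*np.sin(th)+h*np.cos(th)]; q=(proj("scene",P)-[150,80])*2.8; o.append(q.round(0))
  print(round(th,2),o)
E
```

```text
8.9167 [0.63758785 0.04061485 0.08055063] (np.float64(0.1831), np.float64(0.0201)) [ 6.09617897 -1.00620063  0.67011384]
0.0 [array([433., 368.]), array([433., 359.]), array([309., 384.]), array([307., 367.])]
0.04 [array([433., 360.]), array([432., 350.]), array([308., 376.]), array([305., 358.])]
0.08 [array([432., 351.]), array([431., 340.]), array([307., 369.]), array([303., 350.])]
0.12 [array([431., 341.]), array([430., 330.]), array([305., 361.]), array([301., 341.])]
0.16 [array([430., 332.]), array([429., 320.]), array([304., 352.]), array([299., 332.])]
0.2 [array([429., 322.]), array([427., 310.]), array([302., 344.]), array([297., 323.])]
0.24 [array([427., 311.]), array([425., 299.]), array([300., 335.]), array([295., 313.])]
0.28 [array([425., 301.]), array([423., 288.]), array([298., 325.]), array([292., 304.])]
```

View pics/s8.png

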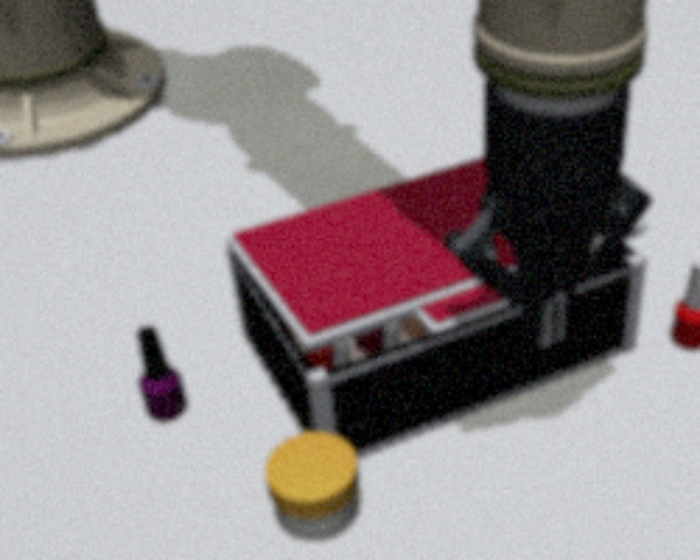

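>>> send_rows(
  targets="1 0 0.0024 -0.0005 0;1 0 0.0024 -0.0004 0;1 0 0.0024 -0.0003 0",
)

```text
time: 9.22
position: [0.6385, 0.0404, 0.0732]
orientation: [-90.0, -0.0, 76.6]
ft_force: [5.2, -1.0, 0.2]
opening: 0.0004
```

>>> send_rows(
  targets="1 0 0.0024 -0.0003 0;1 0 0.0024 -0.0003 0;1 0 0.0024 -0.0002 0",
)

```text
time: 9.47
position: [0.6391, 0.0403, 0.0659]
orientation: [-90.0, 0.0, 76.6]
ft_force: [4.7, -0.9, -0.3]
opening: 0.0003
```

>>> send_rows(
  targets="1 0 0.0022 -0.0001 0;1 0 0.0022 -0.0001 0;1 0 0.0022 -0.0001 0",
)

```text
time: 9.72
position: [0.6394, 0.0402, 0.0593]
orientation: [-90.0, 0.0, 76.6]
ft_force: [5.0, -0.9, -0.5]
opening: -0.0004
```

```bash
python3 - <<'E'
from h import *
import cv2
s=sensors.sense();print(s['time'],s['position'],uv(s['position']),s['ft_force'])
a=viewer.get_image("scene")[80:280,150:400,::-1]; cv2.imwrite("pics/s9.png",cv2.convertScaleAbs(cv2.resize(a,None,fx=2.8,fy=2.8),alpha=1.8))
E
```

```text
9.7167 [0.63944738 0.04016932 0.05927584] (np.float64(0.185), np.float64(0.0201)) [ 5.01814715 -0.8518393  -0.54040798]
```

View pics/s9.png

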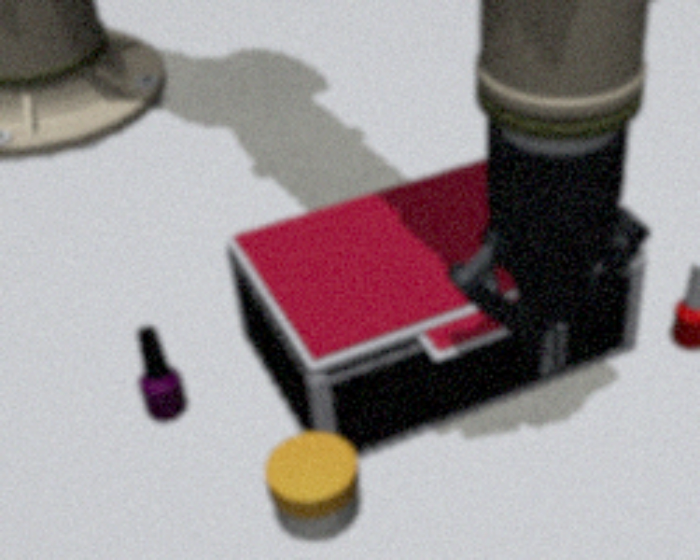

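>>> send_rows(
  targets="1 0 0.002 -0.0001 0;1 0 0.002 -0.0001 0;1 0 0.002 0 0",
)

```text
time: 10.02
position: [0.6395, 0.0402, 0.0536]
orientation: [-90.0, -0.0, 76.6]
ft_force: [3.6, -0.8, 3.0]
opening: 0.0002
```

>>> send_rows(
  targets="1 0 0.0015 0 0;1 0 0.0015 0 0",
)

```text
time: 10.18
position: [0.6395, 0.0402, 0.0506]
orientation: [-90.0, -0.0, 76.6]
ft_force: [3.1, -0.1, 2.5]
opening: 0.0001
```

>>> send_rows(
  targets="1 0 0 0 0;1 0 0 -0.01 0;1 0 0 -0.03 0;1 0 -0.02 -0.03 0;1 0 -0.04 0 0;1 0 -0.04 0 0;1 0 -0.04 0 0;1 0 0 0 0;1 0 0 0 0",
)

```text
time: 10.93
position: [0.7082, 0.0242, 0.1934]
orientation: [-90.2, -0.1, 76.7]
ft_force: [1.0, -0.4, -0.6]
opening: -0.0
```

```bash
python3 - <<'E'
from h import *
import cv2
s=sensors.sense();print(s['time'],s['position'],uv(s['position']),s['ft_force'])
for n,(y,x) in dict(scene=(80,150),top=(160,190)).items():
  a=viewer.get_image(n)[y:y+200,x:x+250,::-1]; cv2.imwrite(f"pics/{n}10.png",cv2.convertScaleAbs(cv2.resize(a,None,fx=2.8,fy=2.8),alpha=1.8))
a=cv2.imread("pics/top0.png")[160:360,190:440]; cv2.imwrite("pics/top0c.png",cv2.convertScaleAbs(cv2.resize(a,None,fx=2.8,fy=2.8),alpha=1.8))
E
```

```text
10.9333 [0.70823102 0.02419531 0.19341613] (np.float64(0.2556), np.float64(0.0205)) [ 1.02673269 -0.4005818  -0.58142021]
```

View pics/scene10.png

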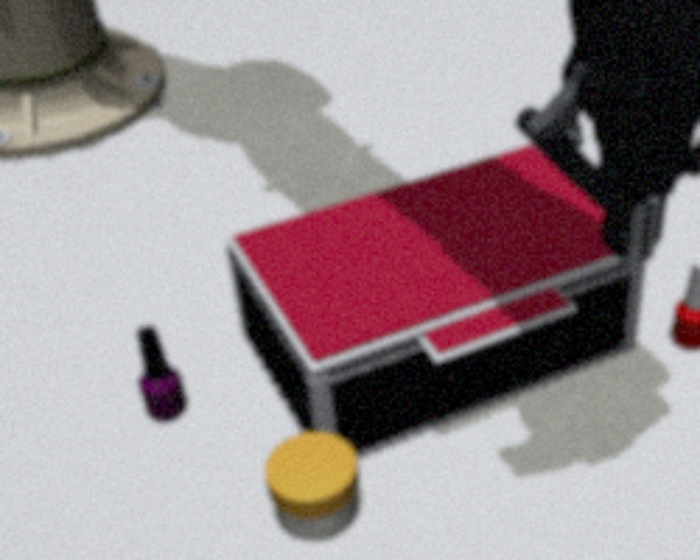

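View pics/top10.png

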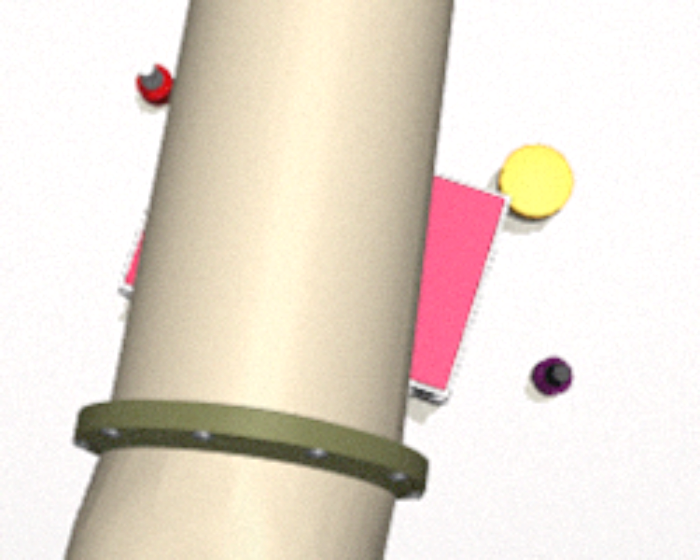

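>>> send_rows(
  targets="1 0 -0.02 -0.02 0;1 0 0 0 0;1 0 0 0 0;1 0 0 0 0",
)

```text
time: 11.37
position: [0.7264, 0.0196, 0.2089]
orientation: [-89.9, 0.0, 76.6]
ft_force: [0.5, -0.0, -0.1]
opening: -0.0001
```

```bash
python3 - <<'E'
from h import *
import cv2
a=viewer.get_image("scene")[140:240,220:400,::-1]; cv2.imwrite("pics/f.png",cv2.convertScaleAbs(cv2.resize(a,None,fx=4.4,fy=4.4,interpolation=cv2.INTER_CUBIC),alpha=2))
E
```

```text
(no output)
```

View pics/f.png

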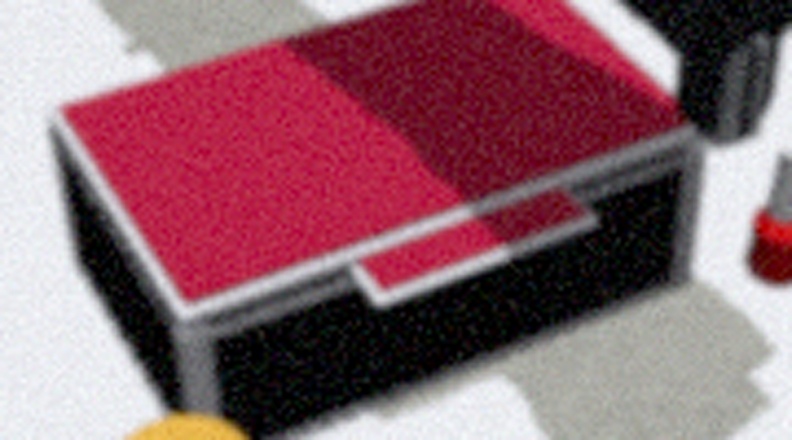

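The lid lies flat on the rim with no gap, the front edge running from about (190,310) to (690,135) in the crop. The hand stands clear.

```bash
python3 -c "
from bench import r
print(r.job_done())"
```

```text
the job is handed in; nothing more can be done
None
```

The case is shut and the job is handed in, at about 11.4 s of the 45 s allowed. No verdict was reported.

- **What I did:** I closed the fingers and pushed the left rear of the lid forward past its balance point. I then moved over it to the front and caught the lip on the finger at about 0.83 rad. From there I lowered it at about 0.25 rad/s, holding it with light pressure towards the hinge, with 1 to 6 N read at the wrist. Then I backed the hand away.
- **Last checks:**
  - The final scene picture shows the lid flat on the rim with no visible gap.
  - The bottles and the jar look upright and unmoved. I judged this by eye and did not re-measure them.
  - The hand is about 70 mm or more from the lip, with wrist force about zero.
- **What disagreed with the task text:**
  - The pictures show the case front facing away from the robot (world +x, turned about 13°), not to its left (+y). I followed the pictures, after seeing that the fingertip appeared where the calibration predicted.
  - The tool always points down, so the finger could not go under the lip. It carried the lip on its side by friction.
- **Not measured directly:** I estimated lid angle and speed from the pictures and the finger position. The two views of the case corners missed each other by 4 to 6 mm.

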